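# Gauge the socket of the last stand

## Robot

A 6-joint arm with a two-finger parallel gripper is mounted at the origin on a cart in front of the work surface, level with it; the furniture and walls round the work are solid. World frame = base frame: x ahead of the robot, y to its left, z up, the work surface at z = 0. Lengths are in m, angles in degrees, forces in N, time in s.
With the tool pointing down it reaches from about 0.375 to 0.75 m from the base axis. Payload 9 kg.
Tool frame: the origin (TCP) lies where the fingers leave the gripper's body, on its centre line; the fingertips stand 73 mm ahead of it and the grasp point (between the pads) lies 54 mm ahead of it (robot.tip_reach is the distance from the TCP to the fingertips, in m); z points along the fingers, y is the line along which they close (so a half turn about z gives the same grasp; the last joint's range is limited). The gripper opens to 85 mm and grips with 20 to 120 N. Pads are 22 mm wide; open, the fingers measure 114 mm over their backs; the gripper's body (76 mm by 85 mm) begins 54 mm behind the grasp point. The pads swing forward as they close: fully open they stand 13 mm farther back than shut.
Start: joints at [-88.619, 5.964, 5.575, 89.605, 0, 77.527], TCP at [0.144, -0.583, 0.304] pointing down, gripper open.
Joint ranges: [-171.21, 171.21], [-48.23, 106.86], [-62.78, 66.21], [-105.2, 120.99], [-86.42, 89.51], [-180, 180]. Speed limits (degrees/s): [127.2, 127.2, 147.25, 180, 180, 180].

## Interface

Orientations are given as [roll, pitch, yaw] about the fixed x, y, z axes, in that order (R = Rz(yaw) Ry(pitch) Rx(roll)).
In Python, from plant import robot gives the robot as it stands. Calls block until the motion is done:
- robot.move_pose(position, orientation): joint-space move of the TCP to a pose.
- robot.line_to(position, vel=0.15, rotation=None, guard=None): straight line of the TCP; rotation=None keeps the orientation; vel is the mean speed in m/s. With guard (N) it stops when the force on the tool has changed by that much, and returns True; else False.
- robot.goto_joints(angles): joint-space move.
- robot.set_gripper(opening): finger opening in m; the grip force is fixed at half the most; returns when the fingers have stopped.
- robot.pause(seconds).
- robot.ik(position, orientation): joint angles nearest the present ones, or None.
- robot.observe(): the state.
- robot.grab_frame(name): name is "scene" or "side" or "wrist"; returns the picture (400x640x3 uint8, blue, green, red); there is no depth.
- robot.get_calibration(name): a dict with "vertical_fov" (degrees; the focal length in pixels is half the picture's height over the tangent of half this angle, whatever the lens; pixels are square), "cx", "cy" (the principal point, pixels), "rvec" (rotation vector, rad) and "tvec" (3), from world to camera coordinates, as OpenCV has them. Camera axes: x right, y down, z forward; pixel columns grow to the right and rows downward; lengths in m; the calibration is good to about 2 mm. A picture is of the moment at which its call begins: read the wrist's pose just before it. get_calibration takes no time and is no camera call; for the wrist camera it gives the pose at the moment of the call.
A pose or a line that the arm cannot do raises robot.IKError and nothing moves.
- robot.job_done(): hands the job in; it is judged then, once.
The state is a dict: "time": time; "q": joint angles; "qvel": joint speeds; "joint_torque": joint torques, N m; "tool_pos": TCP position; "tcp_rot": TCP orientation; "ft_force": force on the tool from outside, world axes, zero at the start; "torque": the same for the moment, N m; "gripper_width": finger opening in m; "gripper_force": force on a finger pad.
Only numpy, scipy, OpenCV 4.12 (cv2) and the standard library are available. Lean on these libraries where they do the work, as an engineer would, in place of code of your own. Each camera call takes 0.05 s, during which the arm holds its last target. There are 200 camera calls.

## Task

A new pin is to be made for the turned wooden last stand, so the depth of its blind socket must be taken: stand the depth gauge flat across the top of the stand with its rod over the socket, its clamp lever still up. Slowly and gently push the rod down until its tip rests on the soft bottom of the socket, then fold the red clamp lever all the way down, so that the rod is locked with its tip still on the bottom. Leave the gauge standing there, and do not knock it over or disturb the other loose things.

Things in the scene. Friction and masses are not known exactly. Their poses are not given: they have to be found in the camera images.
- last_stand: Turned brown wooden drum, 120 mm across, 60 mm high, on a dark iron flange (158 mm across, 6 mm thick) bolted to the bench: it cannot move. Origin at the bench surface under its centre. In the middle of its flat top is a blind round socket with a steel rim, 22 mm wide, of unknown depth between 22 and 42 mm; its bottom is flat, of end grain that is dented by more than 25 N.
- socket_mouth (a point): Centre of the socket's mouth, level with the flat top of the last stand, 60 mm above the bench.
- depth_gauge: Loose steel depth gauge, about 0.6 kg, that starts standing upright on the bench. Origin at the centre of its flat underside, on the rod's axis; z up. Its beam is 30 mm (x) by 124 mm (y) by 13 mm high; on it a tower, 24 by 34 mm, with a bush 21 mm wide whose top is 47 mm above the underside. The rod slides vertically through the middle of tower and beam. The lever side is +y.
- depth_rod: The gauge's measuring rod, 8 mm thick, 0.11 kg. Origin at its lower tip, z up along it. It slides 50 mm: drawn in against its upper stop the tip is 4 mm above the beam's underside, right down 46 mm below. With the clamp open it stays where it is left; sliding it up or down takes about 3 N. Lifted by its head, the rod comes to its upper stop and the whole gauge hangs from it.
- rod_head (a point): Middle of the dark knurled head at the top of the rod, where it is gripped from above: a cylinder 20 mm in diameter and 21 mm high; its top is 12.5 mm above this point and this point is 113 mm above the rod's tip. Grip with the fingers closing along the gauge's x axis, so that they pass beside the lever as the rod goes down.
- clamp_lever (a joint): Angle of the clamp lever in rad: 0 open (leaning outward, 0.62 rad above level), 0.57 folded down to its stop, nearly level above the beam. Its pin runs along the gauge's x, 23 mm from the rod's axis toward +y, 34 mm above the underside. It stays where it is left; folding takes 3 to 4 N at the pad, 5 to 6 N over the last third, where a brake shoe grips the rod and locks it.
- lever_pad (a point): Middle of the top of the red thumb pad at the end of the lever, 16 by 16 mm, 35 mm from the lever's pin. Pressed from above it goes down and outward toward +y, ending about 57 mm from the rod's axis and about 45 mm above the underside.
- cork: Loose cork stopper, 25 mm, on the bench: leave it alone.
- tape: Loose roll of masking tape, 61 mm across, 19 mm high, on the bench: leave it alone.
- heel: Loose brown stacked leather heel, 77 by 79 by 26 mm, on the bench: leave it alone.
- lid: Loose black jar lid, 70 mm across, 18 mm high, on the bench: leave it alone.
Not all that is in view belongs to the job. Of the things like the depth_gauge, leave any that is turquoise; of the rest the larger one is meant.

How it is judged (in metres and radians):
On the way, in this order (a step that is already met when the one before it is completed fails the run):
1. the gauge stands flat on the stand over the socket, its clamp open (horizontal distance between depth_gauge and socket_mouth below 0.006 m and z of depth_gauge in the frame of socket_mouth between -0.0015 and 0.0015 m and angle between depth_gauge's own z axis and vertical below 0.03 rad and value of joint clamp_lever below 0.25 rad), for 0.1 s.
2. the rod's tip bears on the bottom of the socket while the clamp is still open (contact force between depth_rod and last_stand above 0.5 N and z of depth_rod in the frame of socket_mouth below -0.015 m and horizontal distance between depth_gauge and socket_mouth below 0.006 m and z of depth_gauge in the frame of socket_mouth below 0.0015 m and value of joint clamp_lever below 0.25 rad), for 0.2 s.
3. the clamp lever is folded down with the tip still on the bottom (value of joint clamp_lever above 0.5 rad and contact force between depth_rod and last_stand above 0.1 N), for 0.1 s.
At the end, for the whole second after the job is handed in: The gauge stands flat on the stand (within 1.5 mm and 0.03 rad), its rod within 6 mm of the socket's axis, at rest; the rod's tip still bears on the bottom of the socket (at least 0.1 N); the clamp lever is folded to at least 0.50 rad (all of step 3 and z of depth_rod in the frame of socket_mouth below -0.015 m and horizontal distance between depth_gauge and socket_mouth below 0.006 m and z of depth_gauge in the frame of socket_mouth between -0.0015 and 0.0015 m and angle between depth_gauge's own z axis and vertical below 0.03 rad and linear speed of depth_gauge below 0.01 m/s); the robot touches nothing.
It fails at once if the rod is pressed on the stand or the bottom of its socket with more than 25 N (contact force between depth_rod and last_stand above 25 N).
It fails at once if the gauge is knocked over or tipped (angle between depth_gauge's own z axis and vertical above 0.5 rad).
It fails at once if a loose thing nearby is disturbed by more than 20 mm (distance of any of cork, tape, heel, lid from where it was at the start of the episode above 0.02 m).
It also fails if it takes over 51 s, if anything falls off the work surface, if the arm or the gripper's body presses on something with over 40 N, if the wrist force passes 120 N, or if a joint passes its speed limit or range.

## Working session

There is one attempt and no reset: what is moved stays moved. The work goes in short steps, each a Python script; the robot and the scene stay as the last script left them, time stands still between calls to the robot, and variables do not carry over. Pictures are saved under pics/ and viewed, at most 10 in all, crops included, and the job is handed in when it is done.

```bash
ls; mkdir -p pics
python3 - <<'E'
from plant import robot
import cv2
s=robot.observe();print(s)
for n in("scene","side"):
    cv2.imwrite(f"pics/{n}0.png",robot.grab_frame(n));print(n,robot.get_calibration(n))
E
```

```text
pics
{'time': 0.0, 'q': array([-8.86190973e+01,  6.00106049e+00,  5.52786446e+00,  8.96039143e+01,
        1.96644633e-03,  7.75292034e+01]), 'qvel': array([-0.02469191, -0.07996573,  0.0407778 , -0.06166522,  0.04435765,
        0.10327029]), 'joint_torque': array([ 6.56837965e-04, -5.56930089e+01,  5.03647971e+01,  1.70632533e-02,
       -1.04461030e-04, -1.56316283e-06]), 'tool_pos': array([ 0.14368268, -0.58230842,  0.30310503]), 'tcp_rot': array([-1.79925134e+02, -1.85713927e-02,  1.38516859e+01]), 'ft_force': array([-0.24212677,  0.38353105, -0.09754456]), 'torque': array([-0.0008542 , -0.01374592, -0.00907231]), 'gripper_force': 0.0, 'gripper_width': 0.08566453179250376}
scene {'vertical_fov': 51.304743284846744, 'cx': 327.8227459227314, 'cy': 207.9397999354082, 'rvec': array([ 1.02438559, -2.34637509,  1.12531309]), 'tvec': array([0.41319229, 0.32216084, 0.67226895])}
side {'vertical_fov': 49.664963454153124, 'cx': 315.0972723859628, 'cy': 201.62534648530195, 'rvec': array([ 0.03537944,  2.80372596, -1.36914793]), 'tvec': array([0.52866379, 0.04015443, 1.1446836 ])}
```

View pics/scene0.png

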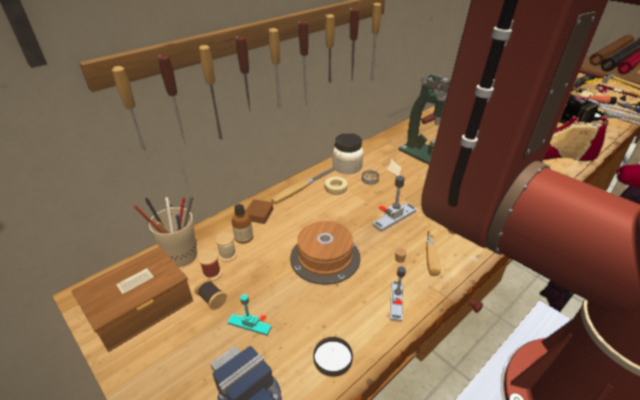

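View pics/side0.png

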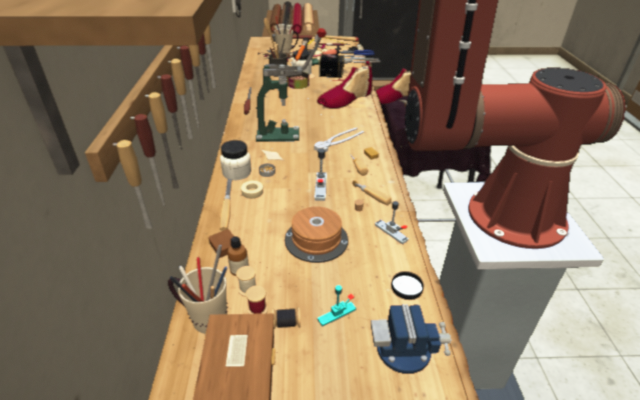

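Gauge-like things in the scene view are turquoise (249,318), grey A (395,210) and grey B (398,295). The stand is at (325,245). I'll compare A and B in one close composite.

```bash
cat > h.py <<'E'
import numpy as np,cv2
from plant import robot
def ray(c,uv):
    f=200/np.tan(np.radians(c["vertical_fov"])/2)
    R=cv2.Rodrigues(c["rvec"])[0]
    d=R.T@np.array([(uv[0]-c["cx"])/f,(uv[1]-c["cy"])/f,1]);return -R.T@c["tvec"],d/np.linalg.norm(d)
def plane(c,uv,z):
    o,d=ray(c,uv);return o+d*(z-o[2])/d[2]
def tri(c1,u1,c2,u2):
    o1,d1=ray(c1,u1);o2,d2=ray(c2,u2)
    t=np.linalg.lstsq(np.c_[d1,-d2],o2-o1,rcond=None)[0]
    p,q=o1+t[0]*d1,o2+t[1]*d2
    return (p+q)/2,np.linalg.norm(p-q)
def proj(c,p):
    f=200/np.tan(np.radians(c["vertical_fov"])/2)
    K=np.array([[f,0,c["cx"]],[0,f,c["cy"]],[0,0,1]])
    return cv2.projectPoints(np.array([p],float),c["rvec"],c["tvec"],K,None)[0].ravel()
E
python3 - <<'E'
from h import *
a=cv2.imread("pics/scene0.png");b=cv2.imread("pics/side0.png")
def cr(i,u,v):return cv2.resize(i[v:v+60,u:u+80],(400,300),interpolation=cv2.INTER_CUBIC)
cv2.imwrite("pics/comp.png",np.vstack([np.hstack([cr(a,355,172),cr(a,360,262)]),np.hstack([cr(b,280,145),cr(b,355,192)])]))
S,D=[robot.get_calibration(n) for n in("scene","side")]
print("stand",plane(S,(325,239),.06),plane(D,(317,221.5),.06))
E
```

```text
stand [0.52862931 0.08131575 0.06      ] [0.52728226 0.07922148 0.06      ]
```

View pics/comp.png

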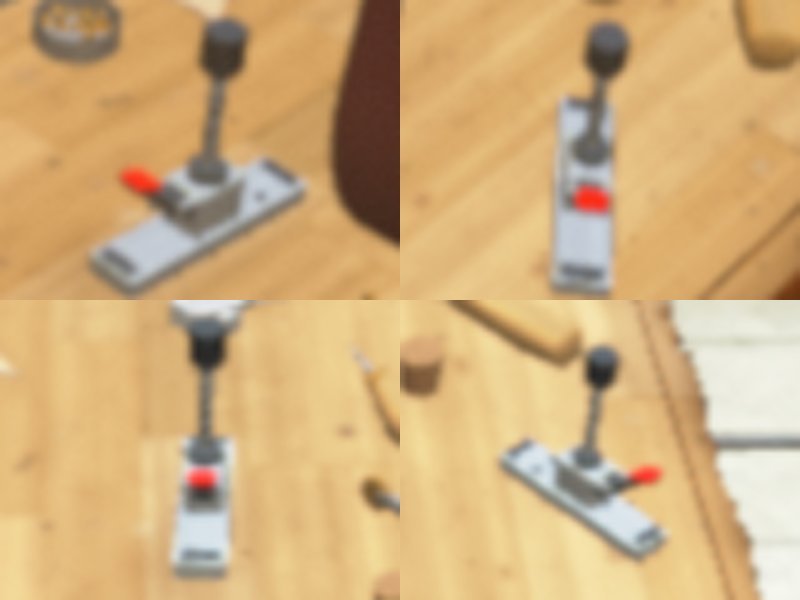

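Run:
```python
from h import *
S,D=[robot.get_calibration(n) for n in("scene","side")]
P=lambda x,y,u,v:((x+.5)/5-.5+u,(y+.5)/5-.5+v)
s1=lambda x,y:P(x,y,355,172); s2=lambda x,y:P(x,y,360,262)
d1=lambda x,y:P(x,y,280,145); d2=lambda x,y:P(x,y,355,192)
for n,c,e1,e2,z in [("A",S,s1(110,262),s1(283,170),.013),("A",D,d1(202,268),d1(210,140),.013),("B",S,s2(182,279),s2(180,100),.013),("B",D,d2(250,240),d2(117,150),.013)]:
    p,q=plane(c,e1,z),plane(c,e2,z);print(n,p,q,"len",np.linalg.norm(p-q),"mid",(p+q)/2,"yaw",np.degrees(np.arctan2(*(p-q)[1::-1])))
print("headA",tri(S,s1(223,48),D,d1(207,43)),"padA",tri(S,s1(141,181),D,d1(202,179)))
print("headB",tri(S,s2(207,50),D,d2(201,67)),"padB",tri(S,s2(192,200),D,d2(248,175)))
```

```text
A [ 0.52017402 -0.07956398  0.013     ] [ 0.50821348 -0.19743275  0.013     ] len 0.11847405890257444 mid [ 0.51419375 -0.13849836  0.013     ] yaw 84.20583714283781
A [ 0.51348165 -0.07308634  0.013     ] [ 0.50394729 -0.19727871  0.013     ] len 0.12455781065401701 mid [ 0.50871447 -0.13518253  0.013     ] yaw 85.60996560514631
B [0.31374201 0.09554625 0.013     ] [0.37182723 0.02719612 0.013     ] len 0.08969745371285234 mid [0.34278462 0.06137118 0.013     ] yaw 130.35851098289623
B [0.31395443 0.0960541  0.013     ] [0.36908636 0.02772704 0.013     ] len 0.08779588402665148 mid [0.3415204  0.06189057 0.013     ] yaw 128.8994608228761
headA (array([ 0.51004445, -0.13418871,  0.11830656]), np.float64(0.0006189022495512768)) padA (array([ 0.51373302, -0.0884141 ,  0.06177567]), np.float64(0.0004031476292312667))
headB (array([0.34148891, 0.06074911, 0.09267633]), np.float64(0.00031030515967782015)) padB (array([0.31888178, 0.08972271, 0.04990996]), np.float64(0.0006007109254717438))
```

A's beam measures 118–125 mm and its head stands at z 0.118 (expected 0.117), so A is the gauge. B's beam is only about 89 mm. Next I'll move to A for a wrist look, first checking where the green press is and which yaw suits the arm.

Run:
```python
from h import *
S,D=[robot.get_calibration(n) for n in("scene","side")]
print("press base",plane(D,(258,138),0),plane(D,(298,138),0),"top tri",tri(S,(432,77),D,(280,68)))
for y in(85,-95):
    print(y,[robot.ik(p,[180,0,y]) for p in([.36,-.2,.3],[.51,-.136,.3],[.51,-.136,.172],[.528,.08,.29])])
```

```text
press base [ 0.7093765  -0.42807746  0.        ] [ 0.57420112 -0.42623728  0.        ] top tri (array([ 0.62290441, -0.37493161,  0.26485146]), np.float64(0.0057096518106038155))
85 [array([-47.39710406, -27.64941644, -24.62357571,  93.02584073,
         0.        ,  47.60289594]), array([-29.1450088 ,  -6.70895955,  -7.4570838 ,  89.25187575,
         0.        ,  65.8549912 ]), array([-29.1450088 ,  -5.66028577, -19.80007993,  75.86020584,
         0.        ,  65.8549912 ]), array([-5.42940056, -5.72350506, -7.57600015, 88.14750491,  0.        ,
       89.57059944])]
-95 [array([ -47.39710406,  -27.64941644,  -24.62357571,   93.02584073,
          0.        , -132.39710406]), array([ -29.1450088 ,   -6.70895955,   -7.4570838 ,   89.25187575,
          0.        , -114.1450088 ]), array([ -29.1450088 ,   -5.66028577,  -19.80007993,   75.86020584,
          0.        , -114.1450088 ]), array([ -5.42940056,  -5.72350506,  -7.57600015,  88.14750491,
         0.        , -90.42940056])]
```

Run:
```python
from h import *
import pickle
R=[180,0,85]
robot.move_pose([.37,-.2,.33],R)
robot.move_pose([.528,.08,.32],R);robot.pause(.2)
c1=robot.get_calibration("wrist");i1=robot.grab_frame("wrist")
robot.move_pose([.47,-.136,.31],R);robot.pause(.2)
c2=robot.get_calibration("wrist");i2=robot.grab_frame("wrist")
pickle.dump((c1,c2),open("wc.pkl","wb"))
cv2.imwrite("pics/w1.png",i1);cv2.imwrite("pics/w2.png",i2)
cv2.imwrite("pics/w12.png",cv2.resize(np.vstack([i1,i2]),(480,600)))
print(robot.observe()["time"],proj(c1,[.528,.08,.06]),proj(c2,[.511,-.136,.1295]),proj(c2,[.511,-.136,.047]))
```

```text
4.3583 [325.97100726 179.95863826] [372.24633085 197.28712191] [361.57827646 178.40394189]
```

View pics/w12.png

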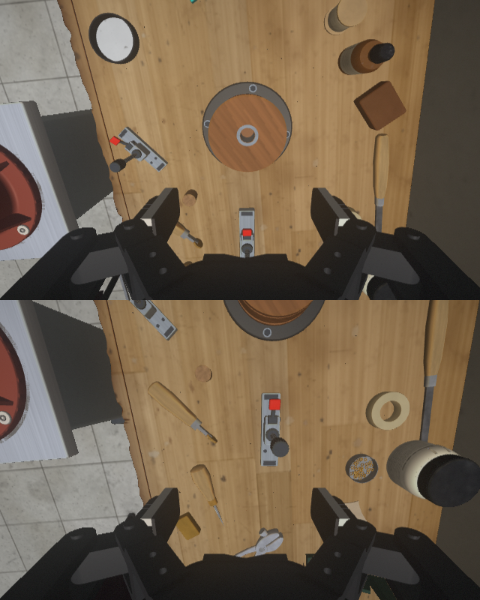

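The wrist views show the socket rim at about (329,180) in w1 and the head top at about (373,196) in w2, close to the predicted pixels. I'll refine both with masks.

Run:
```python
from h import *
import pickle
c1,c2=pickle.load(open("wc.pkl","rb"))
i1=cv2.imread("pics/w1.png");i2=cv2.imread("pics/w2.png")
def best(m,u,v):
    C,_=cv2.findContours(m.astype(np.uint8),cv2.RETR_EXTERNAL,cv2.CHAIN_APPROX_NONE)
    return min((k for k in C if cv2.contourArea(k)>80),key=lambda k:np.hypot(*(k.reshape(-1,2).mean(0)-(u,v))))
h=cv2.cvtColor(i1,cv2.COLOR_BGR2HSV);w=h[150:210,299:359]
k=best(w[...,1]<70,30,30);e=cv2.fitEllipse(cv2.convexHull(k));print("rim",e);u=np.array(e[0])+(299,150);print(plane(c1,u,.06))
# drum: brown top
h2=cv2.cvtColor(i2,cv2.COLOR_BGR2HSV);w=h2[100:240,320:420]
g=(w[...,1]<70).astype(np.uint8)
k=best((w[...,2]<75),53,96);e=cv2.fitEllipse(k);print("dark",e);u=np.array(e[0])+(320,100);print(plane(c2,u,.1175),"if top",plane(c2,u,.1295))
k=best((g>0)&(w[...,2]>110),45,80);r=cv2.minAreaRect(k);print("beam",r)
b=cv2.boxPoints(r)+(320,100);P=np.array([plane(c2,p,.013)[:2] for p in b]);print(P,P.mean(0),np.linalg.norm(np.diff(P,axis=0),axis=1))
red=((w[...,1]>170)&((w[...,0]<8)|(w[...,0]>172)));m=np.argwhere(red).mean(0)[::-1]+(320,100);print("pad",plane(c2,m,.0615))
cv2.imwrite("pics/w2c.png",cv2.resize(i2[100:240,320:420],(428,600),interpolation=cv2.INTER_CUBIC))
```

```text
rim ((30.556943893432617, 30.20768928527832), (28.438570022583008, 29.12493133544922), 74.22488403320312)
[0.53202653 0.07935015 0.06      ]
dark ((52.036521911621094, 95.64427947998047), (19.032007217407227, 34.75740432739258), 150.83566284179688)
[ 0.51250171 -0.13782716  0.1175    ] if top [ 0.51088158 -0.13449695  0.1295    ]
beam ((40.34095001220703, 72.4975814819336), (24.057844161987305, 97.33729553222656), 0.8680514693260193)
[[ 0.49314988 -0.19845723]
 [ 0.50306533 -0.07534683]
 [ 0.53173638 -0.0782312 ]
 [ 0.5245665  -0.20165969]] [ 0.51312952 -0.13842374] [0.12350906 0.02881577 0.12363656]
pad [ 0.51633843 -0.09075225  0.0615    ]
```

View pics/w2c.png

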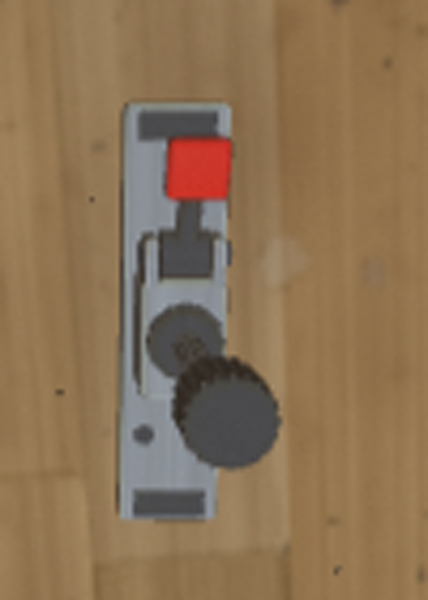

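All the measurements agree: gauge at (0.5125,-0.137) with its +y side at about 86°, and stand at (0.531,0.0795). I'll grasp, lift and carry now.

Run:
```python
from h import *
R=[180,0,86]
robot.move_pose([.5125,-.137,.26],R)
print("hit",robot.line_to([.5125,-.137,.1715],vel=.1,guard=8))
robot.set_gripper(0.0);s=robot.observe();print(s["gripper_width"],s["gripper_force"],s["ft_force"],s["tool_pos"],s["time"])
robot.line_to([.5125,-.137,.275],vel=.08);robot.pause(.2)
s=robot.observe();print(s["ft_force"],s["gripper_width"])
robot.line_to([.531,.0795,.275],vel=.1);robot.pause(.5)
s=robot.observe();print(s["ft_force"],s["tool_pos"],s["tcp_rot"],s["time"])
for n in("scene","side","wrist"): cv2.imwrite(f"pics/{n}1.png",robot.grab_frame(n))
a=cv2.imread("pics/scene1.png")[140:300,230:430];b=cv2.imread("pics/side1.png")[120:280,220:420]
cv2.imwrite("pics/c1.png",np.hstack([cv2.resize(i,(400,320)) for i in(a,b)]))
```

```text
hit False
0.01834699893330157 58.470852454192936 [ 0.30676727 -0.17903687  0.17970076] [ 0.51249091 -0.13699296  0.17157696] 6.3833
[ 0.08358587  0.52567755 -7.95062693] 0.018199579724862292
[ 0.70837397 -0.34363076 -7.11459821] [0.53101134 0.07948039 0.27500354] [1.79998028e+02 6.03146032e-04 8.59978540e+01] 10.85
```

View pics/c1.png

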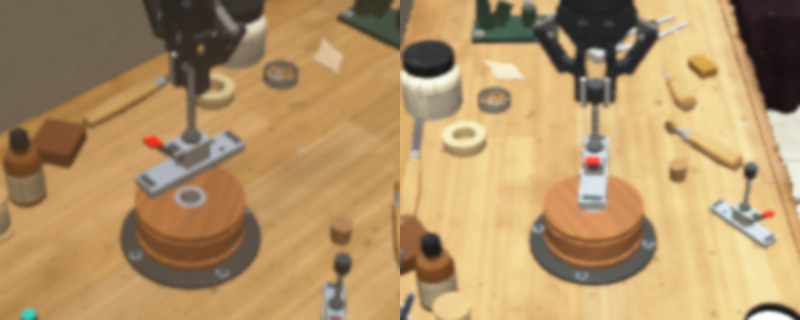

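Run:
```python
from h import *
robot.line_to([.531,.0795,.238],vel=.06)
print("land",robot.line_to([.531,.0795,.228],vel=.012,guard=4.5));robot.pause(.2)
s=robot.observe();print(s["ft_force"],s["tool_pos"],s["time"])
for n in("scene","side"): cv2.imwrite(f"pics/{n}2.png",robot.grab_frame(n))
a=cv2.imread("pics/scene2.png")[190:290,280:375];b=cv2.imread("pics/side2.png")[180:280,270:365]
cv2.imwrite("pics/c2.png",np.hstack([cv2.resize(i,(380,400),interpolation=cv2.INTER_CUBIC) for i in(a,b)]))
S,D=[robot.get_calibration(n) for n in("scene","side")]
M=np.array([.531,.0795,0]);t=np.radians(86);y=np.array([np.cos(t),np.sin(t),0]);x=np.array([y[1],-y[0],0])
for n,c,o in(("scene",S,(280,190)),("side",D,(270,180))):
    print(n,[np.round((proj(c,M+x*i*.015+y*j*.062+[0,0,.073])-o+.5)*4-.5,1) for i,j in((1,1),(1,-1),(-1,-1),(-1,1))])
```

```text
land True
[ 2.65244139 -0.22811507  1.88655152] [0.53084026 0.0794024  0.23290741] 12.45
scene [array([ 69.7, 211. ]), array([251.3, 114.5]), array([287. , 142.2]), array([104.1, 242.8])]
side [array([152.5, 221.1]), array([163.2,  86. ]), array([211.6,  87.6]), array([205.8, 222.9])]
```

View pics/c2.png

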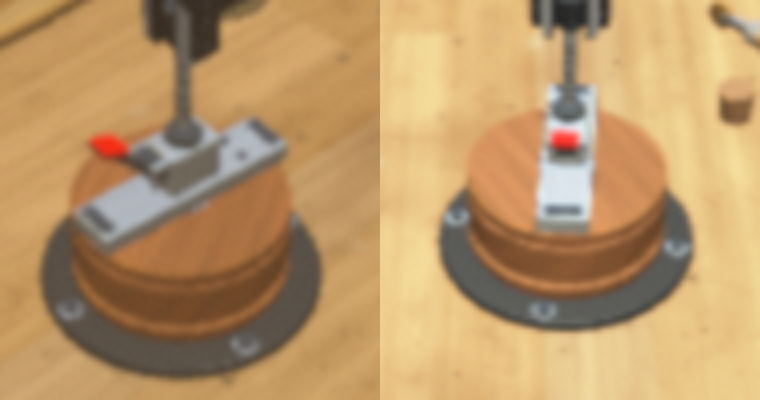

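Run:
```python
from h import *
S,D=[robot.get_calibration(n) for n in("scene","side")]
for n,c,u,bc in(("scene",S,(325,239),(324.75,234.5)),("side",D,(317,221),(316.56,218.25))):
    i=cv2.imread(f"pics/{n}0.png");w=i[u[1]-13:u[1]+14,u[0]-16:u[0]+17]
    w=cv2.resize(w,None,fx=4,fy=4,interpolation=cv2.INTER_CUBIC);h=cv2.cvtColor(w,cv2.COLOR_BGR2HSV)
    C,_=cv2.findContours((h[...,1]<85).astype(np.uint8),0,1);k=max(C,key=cv2.contourArea)
    e=cv2.fitEllipse(cv2.convexHull(k));p=(np.array(e[0])+.5)/4-.5+np.array(u)-(16,13)
    g,s=plane(c,bc,.073),plane(c,p,.06);print(n,p,np.array(e[1])/4,"gauge",g,"socket",s,"err mm",(g-s)[:2]*1e3)
```

```text
scene [324.7755127 237.8943882] [11.25494957 15.83669758] gauge [0.52901258 0.08165174 0.073     ] socket [0.53151187 0.0793214  0.06      ] err mm [-2.49929452  2.33034426]
side [316.29905033 220.94083691] [10.08690166 15.01764202] gauge [0.5285868  0.08260645 0.073     ] socket [0.52888741 0.07714059 0.06      ] err mm [-0.30060959  5.46585925]
```

The landing is within about 3 mm of the socket axis in both views. Next I'll push the rod down slowly with the guard on.

Run:
```python
from h import *
p=robot.observe()["tool_pos"];x,y=.531,.0795
print("early",robot.line_to([x,y,.2120],vel=.015,guard=7))
s=robot.observe();print(s["ft_force"],s["tool_pos"])
hit=robot.line_to([x,y,.183],vel=.006,guard=5)
s=robot.observe();print("bottom",hit,s["ft_force"],s["tool_pos"]);robot.pause(.5)
s=robot.observe();print(s["ft_force"],s["tool_pos"],s["time"])
```

```text
early False
[ 3.19305286 -1.73288604 -0.01908712] [0.53087813 0.07949403 0.21187292]
bottom True [ 0.72341368 -0.42561058  2.81887373] [0.53128427 0.07941831 0.1943984 ]
[-1.71262026  3.4536363   2.5691403 ] [0.53156828 0.07922944 0.19444603] 17.3417
```

The guard may have tripped on lateral force, so I'll push on and watch the vertical force.

Run:
```python
from h import *
x,y=.531,.0795
z=robot.observe()["tool_pos"][2]
for k in range(16):
    z-=.001
    hit=robot.line_to([x,y,z],vel=.006,guard=7);s=robot.observe();f=s["ft_force"]
    print(k,hit,np.round(f,2),np.round(s["tool_pos"],4),round(s["time"],2))
    if f[2]>9: break
```

```text
0 True [-0.29 -0.15  3.97] [0.5314 0.0794 0.1944] 17.6
1 True [-0.28  0.22  3.69] [0.5314 0.0794 0.1943] 17.82
2 True [-1.18  0.08  4.03] [0.5314 0.0794 0.1943] 18.07
3 True [-0.72  0.44  4.6 ] [0.5313 0.0794 0.1943] 18.37
4 True [-0.24  0.76  5.17] [0.5313 0.0794 0.1943] 18.69
5 True [-0.54  1.32  4.69] [0.5313 0.0794 0.1944] 19.04
6 True [-0.75  0.58  4.87] [0.5313 0.0794 0.1944] 19.43
7 True [-0.12 -0.7   5.28] [0.5312 0.0794 0.1943] 19.83
8 True [-0.66 -0.75  4.37] [0.5312 0.0794 0.1943] 20.27
9 True [-0.82  0.57  5.53] [0.5312 0.0794 0.1943] 20.73
10 True [-1.31 -1.03  4.39] [0.5312 0.0794 0.1943] 21.21
11 True [ 0.25 -1.04  4.91] [0.5311 0.0795 0.1944] 21.71
12 True [-0.93 -0.29  4.45] [0.5311 0.0795 0.1944] 22.23
13 True [ 0.24 -0.29  4.85] [0.5311 0.0795 0.1944] 22.77
14 True [-0.73 -0.4   4.22] [0.5311 0.0795 0.1944] 23.34
15 True [-0.36 -0.43  4.23] [0.531  0.0795 0.1943] 23.93
```

The tool stays at z=0.1944 under load, so the tip is at about −34 mm, on the bottom. I'll add a small settling press, release and back off.

Run:
```python
from h import *
x,y,_=robot.observe()["tool_pos"]
robot.line_to([.531,.0795,.1940],vel=.004);
for _ in range(3):
    robot.pause(.12);print(np.round(robot.observe()["ft_force"],2),robot.observe()["tool_pos"][2])
robot.set_gripper(.06);robot.line_to([.531,.0795,.275],vel=.12)
robot.set_gripper(0.)
for n in("scene","side"): cv2.imwrite(f"pics/{n}3.png",robot.grab_frame(n))
a=cv2.imread("pics/scene3.png")[190:290,280:375];b=cv2.imread("pics/side3.png")[180:280,270:365]
cv2.imwrite("pics/c3.png",np.hstack([cv2.resize(i,(380,400),interpolation=cv2.INTER_CUBIC) for i in(a,b)]))
S,D=[robot.get_calibration(n) for n in("scene","side")]
P=[]
for n,o in(("scene",(280,190)),("side",(270,180))):
    i=cv2.imread(f"pics/{n}3.png");h=cv2.cvtColor(i,cv2.COLOR_BGR2HSV)[o[1]:o[1]+100,o[0]:o[0]+95]
    m=((h[...,1]>190)&(h[...,2]>120)&((h[...,0]<6)|(h[...,0]>174)));P.append(np.argwhere(m).mean(0)[::-1]+o)
print(P,"pad",tri(S,P[0],D,P[1]),robot.observe()["time"],robot.tip_reach)
```

```text
[-1.07 -0.13  6.84] 0.1943231464296386
[-1.36 -0.23  6.25] 0.19432591504652974
[-1.81 -0.14  6.57] 0.19430307126438184
[array([306.64516129, 226.19354839]), array([315.36363636, 215.09090909])] pad (array([0.5333415 , 0.12687287, 0.12008168]), np.float64(0.0008949759994822005)) 26.525 0.0726
```

View pics/c3.png

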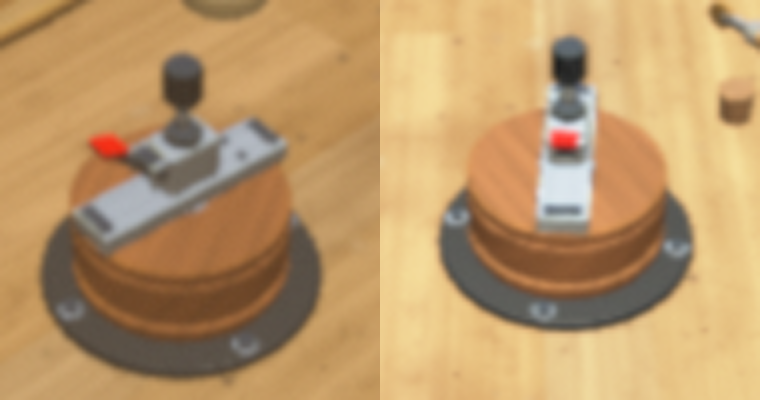

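The rod is down, the gauge stands unmoved, and the pad is at (0.533,0.127,0.120) as expected. Now I'll fold the lever.

Run:
```python
from h import *
x,y=.5335,.1345
robot.line_to([x,y,.275],vel=.15)
print(robot.line_to([x,y,.212],vel=.1,guard=10))
z=.212
h=robot.line_to([x,y,.168],vel=.012,guard=13);s=robot.observe()
print("stop",h,np.round(s["ft_force"],2),np.round(s["tool_pos"],4),"tip",s["tool_pos"][2]-robot.tip_reach,s["time"])
```

```text
False
stop True [-0.67  1.33  5.38] [0.5345 0.1362 0.1781] tip 0.10553170057523406 30.4167
```

Run:
```python
from h import *
x,y=.5345,.1355
h=robot.line_to([x,y,.174],vel=.012,guard=15);s=robot.observe()
print("stop",h,np.round(s["ft_force"],2),np.round(s["tool_pos"],4),s["time"])
robot.line_to([x,y,.27],vel=.1);robot.pause(.2)
for n in("scene","side"): cv2.imwrite(f"pics/{n}4.png",robot.grab_frame(n))
a=cv2.imread("pics/scene4.png")[190:290,280:375];b=cv2.imread("pics/side4.png")[180:280,270:365]
cv2.imwrite("pics/c4.png",np.hstack([cv2.resize(i,(380,400),interpolation=cv2.INTER_CUBIC) for i in(a,b)]))
S,D=[robot.get_calibration(n) for n in("scene","side")]
P=[]
for n,o in(("scene",(280,190)),("side",(270,180))):
    i=cv2.imread(f"pics/{n}4.png");h=cv2.cvtColor(i,cv2.COLOR_BGR2HSV)[o[1]:o[1]+100,o[0]:o[0]+95]
    m=((h[...,1]>190)&(h[...,2]>120)&((h[...,0]<6)|(h[...,0]>174)));P.append(np.argwhere(m).mean(0)[::-1]+o)
print("pad",tri(S,P[0],D,P[1]),robot.observe()["time"])
```

```text
stop True [-2.65  0.21  8.38] [0.5347 0.1363 0.178 ] 30.6667
 ** On entry to DLASCL parameter number  4 had an illegal value
 ** On entry to DLASCL parameter number  4 had an illegal value
 ** On entry to DLASCL parameter number  4 had an illegal value
 ** On entry to DLASCL parameter number  4 had an illegal value
 ** On entry to DLASCL parameter number  5 had an illegal value
 ** On entry to DLASCL parameter number  4 had an illegal value<stdin>:13: RuntimeWarning: Mean of empty slice.
  ret = um.true_divide(
Traceback (most recent call last):
  File "h.py", line 11, in tri
    t=np.linalg.lstsq(np.c_[d1,-d2],o2-o1,rcond=None)[0]
      ~~~~~~~~~~~~~~~^^^^^^^^^^^^^^^^^^^^^^^^^^^^^^^^
numpy.linalg.LinAlgError: SVD did not converge in Linear Least Squares
```

View pics/c4.png

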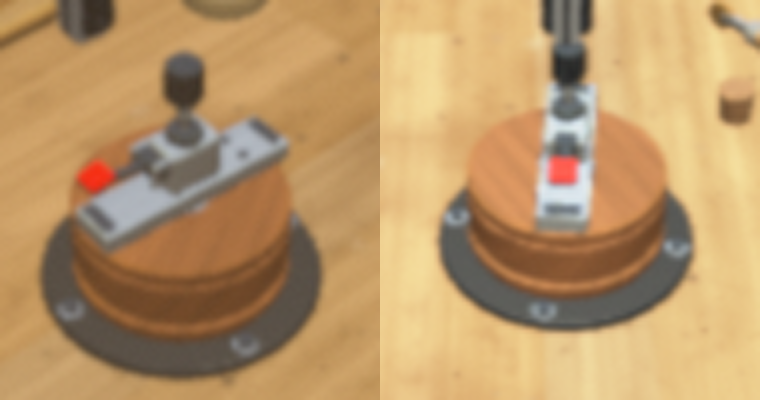

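The lever lies level at (97,177) in the left crop, the gauge is flat and unmoved, and the fingers are clear. I'm handing it in.

```bash
python3 -c "
from plant import robot
print(robot.job_done(),robot.observe()['time'])"
```

```text
the job is handed in; nothing more can be done
the job is handed in; nothing more can be done
```

I handed the job in; no verdict came back. By my last pictures and force readings, the gauge stands flat over the socket, the rod tip rests on the bottom about 34 mm down, and the clamp lever is folded fully down.

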